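# Refit the mount block on the cut-off saw's bent handle

## Robot

A 6-joint arm with a two-finger parallel gripper is mounted at the origin on the work surface. World frame = base frame: x ahead of the robot, y to its left, z up, the work surface at z = 0. Lengths are in m, angles in rad, forces in N, time in s.
With the tool pointing down it reaches from about 0.25 to 0.8 m from the base axis. Payload 3.9 kg.
Tool frame: the origin (TCP) lies between the finger pads; the fingertips stand 14 mm ahead of it and the grasp point (between the pads) lies 5 mm behind it; z points along the fingers, y is the line along which they close (so a half turn about z gives the same grasp; the last joint's range is limited). The gripper opens to 85 mm and grips with 20 to 120 N. Pads are 22 mm wide; open, the fingers measure 114 mm over their backs; the gripper's body (76 mm by 85 mm) begins 54 mm behind the grasp point. The pads swing forward as they close: fully open they stand 13 mm farther back than shut.
Start: joints at [-1.166, 0.26, -0.138, 1.173, 0, 1.571], TCP at [0.207, -0.483, 0.245] pointing down, gripper open.
Joint ranges: [-2.78, 2.78], [-0.83, 1.72], [-1.28, 1.37], [-1.9, 2.12], [-1.57, 1.48], [-3.14, 3.14]. Speed limits (rad/s): [2.57, 2.57, 3.14, 3.14, 3.14, 3.14].

## Interface

Orientations are given as a 3x3 rotation matrix whose columns are the frame's x, y, z axes.
In Python, from rig import monitor, read_camera, camera_model, workorder gives the robot as it stands.
- The arm moves only by the tool play_rows, never from a script. Its argument "rows" is a list of rows, each a list of 2 entries, a list of its own where there are three numbers: the shift along the tool's x, y, z in mm, then the turn about the tool's z in rad. A call has 1 to 8 rows; each row shifts and turns the commanded pose from where the row before left it, along the tool's axes as they then stand; what a row does not reach is not made up. A row lasts 1/8 s, in which the tool goes at most 62.5 mm and 10.7 degrees, less where a joint would pass 70% of its speed; a pose out of reach is approached as far as the arm can. A call is refused whole if a number of a shift passes 62.5 or a number of a turn 0.188, either way. A call with a gripper value outside its range is refused whole. "hand" is the finger opening in mm, from 0 to 85.4, set as the call begins (left out, the last holds). The fingers move at their own pace and stop on an object; the grip force is fixed at half the most. Time passes only in rows, so rows that do not move let the fingers close. It gives the time, the measured TCP pose, the force, the opening and the grip force at its end, in the units of the state.
- monitor.get_state(): the state, without advancing time (a new reading comes with each control period).
- read_camera(name): name is "scene" or "top" or "wrist"; returns (picture, depth): 384x512x3 uint8, blue, green, red; 384x512 float32, m along the optical axis (not along the pixel's ray), 0 where there is no reading.
- camera_model(name): a dict with "fx", "fy", "cx", "cy" (pixels), "k1" (the pictures are not rectified: a ray, as slopes to the right and down, at radius r is drawn at 1 + k1 r^2 times it, then the intrinsics apply), "T" (4x4, takes a point from camera to world coordinates); the wrist camera has in their place "tool_from_camera" (4x4, takes a point from camera to tool coordinates, whose origin is the TCP and whose axes are the flange's). Camera axes: x right, y down, z forward; pixel columns grow to the right and rows downward; lengths in m; the calibration is good to about 2 mm. A picture is of the moment at which its call begins: read the wrist's pose just before it. camera_model takes no time and is no camera call.
- workorder.hand_in(): hands the job in; it is judged then, once.
The state is a dict: "time_s": time; "joint_pos": joint angles; "dq": joint speeds; "effort": joint torques, N m; "tcp_pos": TCP position; "ee_rot": TCP orientation; "contact_force": force on the tool from outside, world axes, zero at the start; "ft_torque": the same for the moment, N m; "opening": finger opening in m; "finger_force": force on a finger pad.
Only numpy, scipy, OpenCV 4.12 (cv2) and the standard library are available. Lean on these libraries where they do the work, as an engineer would, in place of code of your own. Each camera call takes 0.05 s, during which the arm holds its last target. There are 200 camera calls.

## Task

The bent tubular front handle of the cut-off saw is clamped by one leg in the bench vice. Pick up the new orange mount block, thread it onto the handle's free end and slide it gently round the bend, turning it with the tube and easing off wherever it binds so that it is never forced, then on over the spring catch until it stands home against the welded shoulder and the catch has snapped up behind it; let go and leave it there, foot down. Do not twist the handle in the vice jaws, do not ram the shoulder, and leave the worn dark block and the other things on the bench where they lie.

Things in the scene. Friction and masses are not known exactly. Their poses are not given: they have to be found in the camera images.
- block: New mount block: orange cast sleeve standing on its flat foot on the bench. 26 mm long along its x (bore axis), 35 mm across two flat parallel sides (y), 44 mm high, about 0.18 kg. Round bore 23 mm across, right through along x; both ends alike. Origin at the middle of the foot's underside, z up. Grip it from above across the flats at bore height; foot stays down on the tube.
- block_bore (a point): Middle of the block's bore, on its axis, 26 mm above the foot's underside; axes as the block's. On the tube a few newtons of side load mean that the bore is off the tube's line and should be eased towards the push; over 22 N of contact on the bend or free leg scores the tube.
- vise: Bench vice (125 mm jaws, red soft-jaw covers), bolted down; its place and heading vary. Origin on the bench under the middle of the jaws; y along the jaws, x across them. The jaw tops are 151 mm above the bench, the rest is lower.
- handle: Clamped straight leg of the grey steel handle tube (20 mm outside diameter), along its y. Origin on the tube axis between the jaws, 140 mm above the bench; it leaves the jaws on the -y side. The tube is turned up to 6 degrees either way about this leg, so bend and free leg lie tilted, in the handle's x-y plane. The jaws hold it against only 0.8 N m: loading the free leg out of plane twists it.
- bow: Bend and free leg of the same tube; axes as handle's. Origin on the tube axis where the bend begins, 85 mm from the shoulder face. The tube curves 75 degrees from -y towards +x, nominally on a 90 mm radius (tube axis). Knocked in use: between its true ends the bend strays gradually from that arc, up to 5 mm in plane, so follow it by feel. Bore play: 3 mm on straight tube, half that in the bend.
- bow_leg (a point): Point on the tube axis where the bend ends and the straight free leg begins. Its x axis runs along the free leg towards the tip; its z is the handle's z.
- bow_tip (a point): The very end of the free leg, on the tube axis, 62 mm beyond bow_leg; the end is domed (10 mm radius). Axes as handle's.
- handle_stop (a point): Centre, on the tube axis, of the face towards the bend of the welded shoulder ring (steel, 31 mm across, 8 mm thick) on the clamped leg, 93 mm from handle's origin and 30 mm clear of the jaws. Axes as handle's. With the block home, block_bore is 13 mm from it towards -y. The stop is rigid: come up to it slowly, 5 to 10 N is enough, over 40 N is ramming.
- catch (a joint): Spring catch: brass leaf 7 mm wide, 28 mm long in the top of the clamped leg, hinged at its bend end and rising to a free end 5 mm above the tube, 28.5 mm from the shoulder face (2.5 mm play for a block at home). In rad: 0 up, about 0.2 pressed by a passing block. Pressed, it lifts the block with about 5 N and drags up to 3 N.
- old_block: The worn block that came off: the same shape and size as the new one but dark brown, loose on the bench 80 mm or more from the new one (the two may be in each other's place). Not to be used or moved. Origin at the middle of its underside.
- flange_nut: A steel grinder flange nut, 42 mm across, lying on the bench. Leave alone. Origin at the middle of its underside.
- pin_spanner: A flat dark steel two-pin spanner, 170 mm long, lying on the bench. Leave alone.
- disc: A grinding disc, 115 mm across, lying on the bench. Leave alone.
- side_handle: A black rubber grinder side handle, 140 mm long, lying on the bench. Leave alone.
- screwdriver: A screwdriver lying on the bench. Leave alone.

How it is judged:
By the outcome, as a careful person would: the job done as asked, in the order asked, and still so for the second after the job is handed in, with the robot touching nothing.
It also fails if it takes over 72 s, if anything falls off the work surface, if the arm or the gripper's body presses on something with over 40 N, if the wrist force passes 120 N, or if a joint passes its speed limit or range.

## Working session

There is one attempt and no reset: what is moved stays moved. The work goes in short steps, Python scripts to look and compute and a tool call to move; the robot and the scene stay as the last step left them, time stands still between calls to the robot, and variables do not carry over. Pictures are saved under pics/ and viewed, at most 10 in all, crops included, and the job is handed in when it is done.

Besides the shell and the picture viewer there is one more tool, called after "Call:" by a JSON object that holds its "api" and its "payload", one argument or row to a line. play_rows: Moves the arm, as the interface text tells. Its arguments: {"type":"object","properties":{"rows":{"type":"array"},"hand":{"type":"number"}},"required":["rows"]}

```bash
ls; mkdir -p pics
cat > h.py <<'E'
import numpy as np, cv2, json
from rig import monitor, read_camera, camera_model, workorder
def cloud(name,save=None):
    s=monitor.get_state(); img,d=read_camera(name); m=camera_model(name)
    if 'T' in m: T=np.array(m['T'])
    else:
        W=np.eye(4);W[:3,:3]=s['ee_rot'];W[:3,3]=s['tcp_pos'];T=W@np.array(m['tool_from_camera'])
    K=np.array([[m['fx'],0,m['cx']],[0,m['fy'],m['cy']],[0,0,1]])
    v,u=np.mgrid[:384,:512].astype(np.float32)
    p=cv2.undistortPoints(np.stack([u.ravel(),v.ravel()],1)[:,None].astype(np.float64),K,np.array([m['k1'],0,0,0.])).reshape(384,512,2)
    P=np.concatenate([p*d[...,None],d[...,None]],2)@T[:3,:3].T+T[:3,3]
    P[d==0]=np.nan
    if save: cv2.imwrite('pics/%s.png'%save,img)
    np.savez('%s.npz'%(save or name),img=img,P=P,T=T)
    return img,P,T
E
python3 - <<'E'
from h import *
for n in('scene','top'): 
    i,P,T=cloud(n,n+'0'); print(n,T.round(3).tolist())
a=cv2.imread('pics/top0.png');print({k:v for k,v in monitor.get_state().items()})
E
```

```text
pics
scene [[0.853, 0.372, -0.367, 0.969], [0.522, -0.619, 0.587, -0.631], [-0.009, -0.692, -0.722, 0.861], [0.0, 0.0, 0.0, 1.0]]
top [[-0.01, -0.993, 0.116, 0.421], [-1.0, 0.012, 0.01, -0.029], [-0.011, -0.116, -0.993, 1.354], [0.0, 0.0, 0.0, 1.0]]
{'time_s': 0.1, 'joint_pos': array([-1.16597515e+00,  2.60614976e-01, -1.39259708e-01,  1.17273823e+00,
       -8.68926368e-06,  1.57078833e+00]), 'dq': array([-0.00059476, -0.00033958,  0.00566172,  0.00073142, -0.00075251,
        0.00114872]), 'effort': array([ 7.92909377e-04, -4.06508303e+01,  2.54527473e+01,  1.01015510e-02,
       -3.56792987e-05,  1.38490827e-05]), 'tcp_pos': array([ 0.20652929, -0.48200243,  0.24454247]), 'ee_rot': array([[ 9.19169684e-01,  3.93861103e-01, -7.23457365e-04],
       [ 3.93861767e-01, -9.19168174e-01,  1.66633431e-03],
       [-8.67471618e-06, -1.81658618e-03, -9.99998350e-01]]), 'contact_force': array([ 0.16219129,  0.14077414, -0.31063703]), 'ft_torque': array([ 0.03164852, -0.00965486,  0.03589258]), 'finger_force': 0.0, 'opening': 0.08543889067372863}
```

View pics/top0.png

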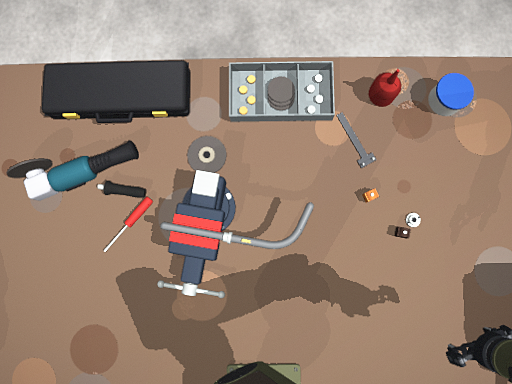

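View pics/scene0.png

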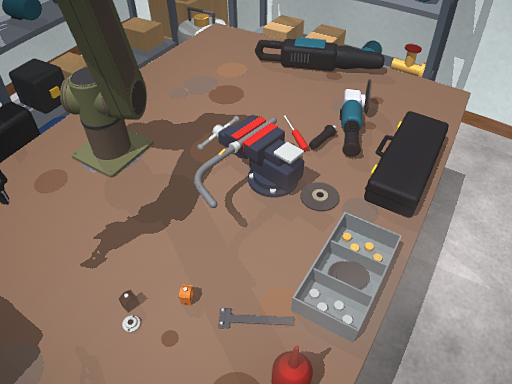

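The top view shows the orange block at about (371,195) and the dark one at (402,232). The vice is at (197,230), the shoulder at (228,238), the catch at (246,241) and the tube tip at (310,207).

Run:
```python
from h import *
print(camera_model('wrist'), camera_model('top')['fx'])
for n in('top0','scene0'):
    z=np.load(n+'.npz');P=z['P'];img=z['img']
    hsv=cv2.cvtColor(img,cv2.COLOR_BGR2HSV)
    h,s,v=cv2.split(hsv)
    X,Y,Z=P[...,0],P[...,1],P[...,2]
    m=(h>5)&(h<18)&(s>170)&(v>120)&(Z>0.01)&(Z<0.06)
    u=np.where(m); print(n,'orange',m.sum(),u[0].mean(),u[1].mean(),np.nanmedian(P[m],0).round(4),P[m].min(0).round(3),P[m].max(0).round(3))
    mm=m&(Z>np.nanmax(Z[m])-.006)
    r=cv2.minAreaRect((P[mm][:,:2]*1000).astype(np.float32));print('top',P[mm].mean(0).round(4),r)
    t=(Z>0.11)&(Z<0.17)&(s<70)&(X>.25)&(X<.6)&(Y<0.05)&(Y>-.4)
    Q=P[t];print(len(Q))
    for y in np.arange(0.1,-.4,-.01):
        k=Q[abs(Q[:,1]-y)<.005]
        if len(k): print(round(y,3),len(k),k.min(0).round(4),k.max(0).round(4),np.median(k,0).round(4))
```

```text
{'fx': 305.4122179355517, 'fy': 305.4122179355517, 'cx': 254.9057111775598, 'cy': 192.90563367917568, 'k1': -0.06394459098907726, 'tool_from_camera': array([[-1.02057837e-03, -9.59437960e-01, -2.81918000e-01,
         7.09615670e-02],
       [ 9.99999479e-01, -9.81846819e-04, -2.78650984e-04,
         8.19913594e-04],
       [-9.45196000e-06, -2.81918137e-01,  9.59438463e-01,
        -1.27855527e-01],
       [ 0.00000000e+00,  0.00000000e+00,  0.00000000e+00,
         1.00000000e+00]])} 470.1068048448542
top0 orange 57 194.26315789473685 370.4035087719298 [ 0.5731 -0.306   0.0392] [ 0.557 -0.327  0.031] [ 0.588 -0.291  0.046]
top [ 0.5743 -0.3102  0.0428] ((572.2870483398438, -309.5739440917969), (24.34772491455078, 24.9300479888916), 21.680709838867188)
683
0.05 10 [0.4384 0.0453 0.1428] [0.4564 0.0482 0.1487] [0.4511 0.0467 0.1461]
0.04 17 [0.4358 0.035  0.1405] [0.4564 0.0431 0.1512] [0.451  0.0401 0.1471]
0.03 18 [0.4356 0.025  0.14  ] [0.4538 0.0349 0.1522] [0.4484 0.03   0.146 ]
0.02 31 [0.433  0.0171 0.1405] [0.451  0.025  0.1532] [0.4432 0.0201 0.1472]
0.01 31 [0.4304 0.0069 
[... 2600 characters left out ...]
.1477]
-0.07 20 [ 0.4349 -0.0747  0.1431] [ 0.4562 -0.0673  0.1535] [ 0.4464 -0.0696  0.148 ]
-0.08 25 [ 0.438  -0.0843  0.1418] [ 0.4665 -0.075   0.1527] [ 0.4535 -0.0792  0.149 ]
-0.09 35 [ 0.4454 -0.095   0.1426] [ 0.4807 -0.0852  0.1534] [ 0.4588 -0.0896  0.1498]
-0.1 44 [ 0.458  -0.105   0.1416] [ 0.5041 -0.0951  0.1544] [ 0.4768 -0.1011  0.1504]
-0.11 51 [ 0.4697 -0.1148  0.1402] [ 0.5202 -0.1053  0.1541] [ 0.4919 -0.1099  0.1508]
-0.12 59 [ 0.4892 -0.1249  0.1413] [ 0.5415 -0.1151  0.1554] [ 0.5135 -0.1198  0.1512]
-0.13 56 [ 0.5105 -0.1348  0.1386] [ 0.5436 -0.1252  0.1552] [ 0.532  -0.1293  0.1496]
-0.14 7 [ 0.5301 -0.1366  0.142 ] [ 0.5375 -0.135   0.15  ] [ 0.5352 -0.1363  0.1457]
```

Call:
{"api": "play_rows", "payload": {
  "rows": [
    [[58, -2, 0], 0],
    [[58, -2, 0], 0],
    [[58, -2, 0], 0],
    [[58, -2, 0], 0],
    [[58, -2, 10], 0],
    [[58, -2, 10], 0],
    [[57, 0, 10], 0],
    [[0, 0, 0], 0]
  ]
}}

```text
time_s: 1.1
tcp_pos: [0.577, -0.3094, 0.2127]
ee_rot: [[0.917, 0.398, -0.002], [0.398, -0.917, 0.002], [-0.001, -0.002, -1.0]]
contact_force: [-0.4, 0.5, -0.5]
opening: 0.0855
finger_force: 0.0
```

Run:
```python
from h import *
s=monitor.get_state();print(s['tcp_pos'],s['ee_rot'].round(3).tolist(),s['joint_pos'].round(3))
img,P,T=cloud('wrist','w1')
hsv=cv2.cvtColor(img,cv2.COLOR_BGR2HSV);h,ss,v=cv2.split(hsv)
m=(h>4)&(h<19)&(ss>170)&(v>90)&(P[...,2]>.008)&(P[...,2]<.06)
Q=P[m];print(len(Q),Q.min(0),Q.max(0))
for lo,hi in((.039,.05),(.03,.039),(.005,.02)):
    k=Q[(Q[:,2]>lo)&(Q[:,2]<hi)]
    if len(k)>5: print(lo,len(k),k.mean(0).round(4),cv2.minAreaRect((k[:,:2]*1000).astype(np.float32)))
k=cv2.minAreaRect((Q[:,:2]*1000).astype(np.float32));print(k)
ys,xs=np.where(m);c=img[max(ys.min()-40,0):ys.max()+40,max(xs.min()-40,0):xs.max()+40]
cv2.imwrite('pics/w1c.png',cv2.resize(c,None,fx=4,fy=4) if c.shape[1]*4<=800 and c.shape[0]*4<=600 else c);print(c.shape,ys.min(),xs.min())
```

```text
[ 0.57702094 -0.30944375  0.21270922] [[0.917, 0.398, -0.002], [0.398, -0.917, 0.002], [-0.001, -0.002, -1.0]] [-4.930e-01  5.010e-01  1.510e-01  1.223e+00  1.000e-03  2.239e+00]
539 [ 0.55509906 -0.33191522  0.00805927] [ 0.59186142 -0.29094778  0.04337996]
0.039 189 [ 0.5732 -0.3061  0.0409] ((573.2028198242188, -311.67425537109375), (26.154056549072266, 22.544254302978516), 22.86814308166504)
0.03 210 [ 0.5737 -0.3082  0.0364] ((573.1004028320312, -311.1387939453125), (26.05252456665039, 34.01545715332031), 23.895700454711914)
0.005 115 [ 0.5834 -0.3065  0.0148] ((583.07080078125, -307.2007751464844), (4.6111297607421875, 32.597328186035156), 23.505477905273438)
((573.0917358398438, -311.2968444824219), (26.29274559020996, 34.29087448120117), 23.948753356933594)
(111, 113, 3) 162 238
```

View pics/w1c.png

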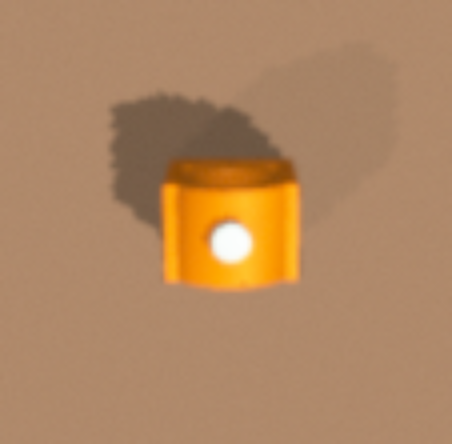

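The block's bore lies along tool x (image vertical), centred at about (296,200) in the wrist image. Next I descend and grip it.

Call:
{"api": "play_rows", "payload": {
  "rows": [
    [[-4, 0, 45], 0],
    [[0, 0, 45], -0.009],
    [[0, 0, 45], 0],
    [[0, 0, 30], 0],
    [[0, 0, 17], 0],
    [[0, 0, 10], 0],
    [[0, 0, 0], 0]
  ]
}}

```text
time_s: 2.02
tcp_pos: [0.5705, -0.314, 0.0236]
ee_rot: [[0.916, 0.402, 0.0], [0.402, -0.916, -0.0], [0.0, 0.0, -1.0]]
contact_force: [1.0, -0.3, 0.3]
opening: 0.0853
finger_force: 0.0
```

Call:
{"api": "play_rows", "payload": {
  "rows": [
    [[0, 0, 0], 0],
    [[0, 0, 0], 0],
    [[0, 0, 0], 0],
    [[0, 0, 0], 0],
    [[0, 0, 0], 0],
    [[0, 0, 0], 0],
    [[0, 0, 0], 0]
  ],
  "hand": 20
}}

```text
time_s: 2.9
tcp_pos: [0.5713, -0.3139, 0.0243]
ee_rot: [[0.916, 0.402, 0.002], [0.402, -0.916, -0.001], [0.001, 0.001, -1.0]]
contact_force: [0.7, 1.0, 5.9]
opening: 0.0338
finger_force: 61.6
```

Call:
{"api": "play_rows", "payload": {
  "rows": [
    [[0, 0, -25], 0],
    [[0, 0, -45], 0],
    [[0, 0, -50], 0],
    [[5, -30, -50], 0],
    [[5, -30, -50], 0],
    [[5, -40, -25], -0.18],
    [[0, 0, -20], -0.18],
    [[0, 0, 0], -0.18]
  ]
}}

```text
time_s: 3.9
tcp_pos: [0.5446, -0.2156, 0.29]
ee_rot: [[0.573, 0.82, 0.002], [0.82, -0.573, -0.001], [0.0, 0.003, -1.0]]
contact_force: [0.3, 0.5, -2.3]
opening: 0.0341
finger_force: 60.9
```

Call:
{"api": "play_rows", "payload": {
  "rows": [
    [[0, 0, 0], -0.18],
    [[0, 0, 0], -0.18],
    [[0, 0, 0], -0.18],
    [[0, 0, 0], -0.18],
    [[0, 0, 0], -0.18],
    [[0, 0, 0], -0.18],
    [[0, 0, 0], -0.18],
    [[0, 0, 0], 0]
  ]
}}

```text
time_s: 4.9
tcp_pos: [0.5437, -0.2159, 0.2875]
ee_rot: [[-0.598, 0.802, -0.002], [0.802, 0.598, 0.001], [0.001, -0.001, -1.0]]
contact_force: [0.0, 0.1, -1.2]
opening: 0.0339
finger_force: 60.8
```

Call:
{"api": "play_rows", "payload": {
  "rows": [
    [[50, 0, 0], 0],
    [[50, 0, 0], 0],
    [[0, 0, 0], 0],
    [[0, 0, 0], 0]
  ]
}}

```text
time_s: 5.4
tcp_pos: [0.4845, -0.1361, 0.2885]
ee_rot: [[-0.599, 0.801, 0.001], [0.801, 0.599, -0.001], [-0.001, 0.0, -1.0]]
contact_force: [0.4, -0.7, -0.8]
opening: 0.0338
finger_force: 60.9
```

Run:
```python
from h import *
s=monitor.get_state();print(s['tcp_pos'],s['ee_rot'].round(3).tolist(),s['contact_force'],s['ft_torque'])
img,P,T=cloud('wrist','w2')
```

```text
[ 0.48452264 -0.13607656  0.28846705] [[-0.599, 0.801, 0.001], [0.801, 0.599, -0.001], [-0.001, 0.0, -1.0]] [ 0.37524804 -0.69968626 -0.77930166] [-0.01563364 -0.10444901  0.01630888]
```

View pics/w2.png

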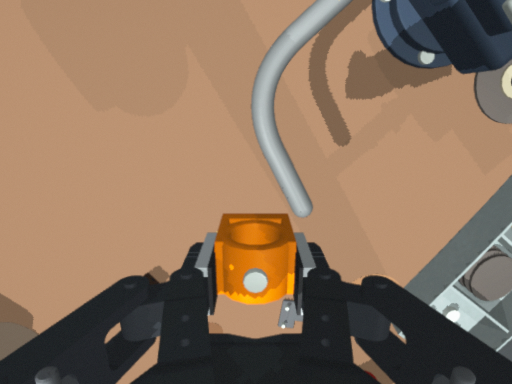

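The tube tip shows at (303,212), with the bend running up to (330,5). The block is held straight at (256,255). I'll fit the centreline to this.

```bash
cat > fit.py <<'E'
from h import *
from scipy.optimize import least_squares
from scipy.spatial import cKDTree
R=90.;A=np.radians(75)
def curve(p,step=1.):
    """centreline in mm: s from clamped leg end (-85 = shoulder) through bend to tip; p: bow x,y,z, yaw(deg), tilt(deg), a1,a2"""
    s=np.arange(-85,R*A+62+.01,step); q=np.zeros((len(s),2)); 
    th=np.clip(s/R,0,A); f=th/A
    q[:,0]=R*(1-np.cos(th)); q[:,1]=-R*np.sin(th)
    n=np.stack([np.cos(th),np.sin(th)],1) # towards the centre of bend
    t=np.stack([np.sin(th),-np.cos(th)],1)
    q+=t*(np.minimum(s,0)+np.maximum(s-R*A,0))[:,None]
    q+=n*(p[5]*np.sin(np.pi*f)**2+p[6]*np.sin(2*np.pi*f)*np.sin(np.pi*f))[:,None]
    y,b=np.radians(p[3]),np.radians(p[4])
    # handle y axis horizontal; x axis tilted up by b
    ey=np.array([-np.sin(y),np.cos(y),0]); ex=np.array([np.cos(y)*np.cos(b),np.sin(y)*np.cos(b),np.sin(b)])
    return s,np.array(p[:3])+q[:,:1]*ex+q[:,1:]*ey
def pts(n):
    z=np.load(n+'.npz');P=z['P']*1000;img=z['img'];T=z['T']
    s=cv2.cvtColor(img,cv2.COLOR_BGR2HSV)[...,1]
    X,Y,Z=np.moveaxis(P,2,0)
    m=(Z>135)&(Z<168)&(s<70)&(X>400)&(X<570)&(Y<0)&(Y>-200)
    if n.startswith('w'): m&=cv2.erode(m.astype(np.uint8),np.ones((2,2)))>0
    return P[m],m
def fit(names,p0=(435,-30,140,-11,2,0,0)):
    D=[pts(n)[0] for n in names]
    def res(p):
        s,c=curve(p); t=cKDTree(c); r=[]
        for i,d in enumerate(D):
            o=np.append(p[7+3*(i-1):10+3*(i-1)],[]) if i else np.zeros(3)
            r.append((t.query(d-o)[0]-10)/np.sqrt(len(d))*20)
            if i:r.append(o/2)
        r.append(np.array(p[5:7])/3);r.append([(p[2]-140)/1.5])
        return np.concatenate(r)
    o=least_squares(res,np.r_[p0,np.zeros(3*(len(D)-1))],loss='soft_l1')
    p=o.x; s,c=curve(p)
    for i,d in enumerate(D):
        r=cKDTree(c).query(d-(p[7+3*(i-1):10+3*(i-1)] if i else 0))[0]-10
        print(names[i],len(d),'resid med/90%%: %.2f %.2f'%(np.median(r),np.percentile(abs(r),90)))
    return p,s,c
E
python3 - <<'E'
from fit import *
p,m=pts('w2');print(np.where(m)[0].min(),np.where(m)[0].max(),np.where(m)[1].min(),np.where(m)[1].max())
for N in (['w2'],['w2','top0','scene0']):
    p,s,c=fit(N);print(p.round(2))
    for i in (0,85,125,165,202,233,264): print(s[i],c[i].round(1))
E
```

```text
15 216 252 319
w2 4603 resid med/90%: -0.00 1.00
[ 4.3658e+02 -8.3400e+00  1.3933e+02 -1.0570e+01  1.8400e+00 -4.3600e+00
  9.0000e-02]
-85.0 [452.2  75.2 139.3]
0.0 [436.6  -8.3 139.3]
40.0 [434.9 -48.8 139.5]
80.0 [454.  -85.2 140.3]
117.0 [ 485.4 -105.7  141.5]
148.0 [ 513.4 -119.1  142.4]
179.0 [ 541.3 -132.4  143.4]
w2 4603 resid med/90%: -0.00 1.01
top0 560 resid med/90%: -0.17 3.47
scene0 446 resid med/90%: -0.05 2.37
[ 4.3656e+02 -7.8900e+00  1.3938e+02 -1.0770e+01  1.7600e+00 -4.3500e+00
  3.0000e-01  2.1000e-01  2.3000e+00  8.8000e-01 -3.4000e-01  2.2800e+00
  6.2000e-01]
-85.0 [452.4  75.6 139.4]
0.0 [436.6  -7.9 139.4]
40.0 [434.9 -48.3 139.6]
80.0 [453.6 -84.9 140.3]
117.0 [ 485.1 -105.4  141.4]
148.0 [ 513.  -118.9  142.3]
179.0 [ 540.9 -132.3  143.2]
```

Run:
```python
from h import *
z=np.load('w2.npz');P=z['P'];img=z['img'];T=z['T']
h,s,v=cv2.split(cv2.cvtColor(img,cv2.COLOR_BGR2HSV))
m=(h>4)&(h<20)&(s>170)&(v>60)&(P[...,2]>.2)
tc=np.array(camera_model('wrist')['tool_from_camera']); W=T@np.linalg.inv(tc)
Q=((P[m]-W[:3,3])@W[:3,:3])*1000
print(len(Q)); print(np.percentile(Q,[1,5,25,50,75,95,99],0).round(1))
tp=Q[Q[:,2]<np.percentile(Q[:,2],60)]; 
f=Q[Q[:,0]>np.percentile(Q[:,0],75)];print('front',np.percentile(f,[0,5,50,95,100],0).round(1))
r=cv2.minAreaRect(Q[:,:2].astype(np.float32));print(r)
# white spot on top (pressure mark / screw) centre
w=(s<60)&(v>150)&(P[...,2]>.2); ys,xs=np.where(w); k=(abs(ys-281)<15)&(abs(xs-256)<15)
print('spot',((P[w][k]-W[:3,3])@W[:3,:3]).mean(0)*1000)
```

```text
5807
[[ -9.7 -17.6 -18.7]
 [ -6.7 -16.3 -18. ]
 [  3.2  -9.8 -16.1]
 [ 10.2  -0.7 -11.8]
 [ 14.8   7.9   6.6]
 [ 15.5  14.5  16.8]
 [ 15.8  16.1  21.1]]
front [[ 14.8 -17.7 -18.7]
 [ 14.9 -16.5 -16.3]
 [ 15.3  -0.7   4.3]
 [ 15.7  14.9  20.9]
 [ 16.1  16.1  23.3]]
((2.6224231719970703, -0.6340465545654297), (36.16151809692383, 27.357038497924805), 88.42279815673828)
spot [  2.69160474  -0.7322965  -21.32439387]
```

Call:
{"api": "play_rows", "payload": {
  "rows": [
    [[0, 0, 0], -0.16],
    [[0, 0, 0], -0.16],
    [[0, 0, 0], -0.16],
    [[-44, 14, 0], 0],
    [[-43, 14, 0], 0],
    [[0, 0, 50], 0],
    [[0, 0, 50], 0],
    [[0, 0, 25], 0]
  ]
}}

```text
time_s: 6.45
tcp_pos: [0.5739, -0.149, 0.1595]
ee_rot: [[-0.9, 0.435, -0.005], [0.435, 0.9, 0.001], [0.005, -0.001, -1.0]]
contact_force: [0.0, 0.1, -1.6]
opening: 0.0346
finger_force: 60.8
```

Call:
{"api": "play_rows", "payload": {
  "rows": [
    [[0, 0, 0], 0],
    [[0, 0, 0], 0]
  ]
}}

```text
time_s: 6.7
tcp_pos: [0.5761, -0.1492, 0.1643]
ee_rot: [[-0.901, 0.434, 0.002], [0.434, 0.901, -0.001], [-0.002, 0.0, -1.0]]
contact_force: [0.2, -0.2, -1.7]
opening: 0.0338
finger_force: 60.8
```

Call:
{"api": "play_rows", "payload": {
  "rows": [
    [[1, 0.4, 14], 0],
    [[0, 0, 7.6], 0],
    [[0, 0, 0], 0],
    [[0, 0, 0], 0]
  ]
}}

```text
time_s: 7.2
tcp_pos: [0.5741, -0.1476, 0.1419]
ee_rot: [[-0.901, 0.433, 0.0], [0.433, 0.901, -0.0], [-0.0, 0.0, -1.0]]
contact_force: [-0.5, 0.1, -1.8]
opening: 0.0341
finger_force: 60.8
```

Run:
```python
from h import *
s=monitor.get_state();print(s['tcp_pos'],s['ee_rot'].round(3).tolist(),s['contact_force'],s['ft_torque'])
img,P,T=cloud('wrist','w3')
tc=np.array(camera_model('wrist')['tool_from_camera']); W=T@np.linalg.inv(tc)
Q=(P-W[:3,3])@W[:3,:3]*1000
h,sa,v=cv2.split(cv2.cvtColor(img,cv2.COLOR_BGR2HSV))
m=(sa<70)&(Q[...,0]>17)&(abs(Q[...,1])<25)&(abs(Q[...,2])<16)
q=Q[m];print(len(q),q.min(0),q.max(0))
for x in range(20,130,8):
    k=q[abs(q[:,0]-x)<4]
    if len(k)>20: print(x,len(k),'y',k[:,1].min().round(1),k[:,1].max().round(1),((k[:,1].min()+k[:,1].max())/2).round(2),'top z',np.percentile(k[:,2],3).round(2), 'axis z',(np.percentile(k[:,2],3)+10).round(2))
o=(h>4)&(h<20)&(sa>170)&(v>60)&(abs(Q[...,0])<22);k=Q[o];print('block',k.min(0).round(1),k.max(0).round(1))
```

```text
[ 0.57411806 -0.14761489  0.1419199 ] [[-0.901, 0.433, 0.0], [0.433, 0.901, -0.0], [-0.0, 0.0, -1.0]] [-0.54284383  0.11549115 -1.79900897] [ 0.00535684 -0.01856618  0.02543427]
9215 [ 36.1046216  -10.15658588 -12.91384621] [109.42810706   9.80629037   0.42773404]
36 149 y -7.7 7.0 -0.37 top z -9.66 axis z 0.34
44 817 y -10.0 9.6 -0.22 top z -11.94 axis z -1.94
52 982 y -9.9 9.5 -0.24 top z -11.92 axis z -1.92
60 1007 y -10.2 9.6 -0.26 top z -11.79 axis z -1.79
68 1060 y -9.7 9.5 -0.07 top z -11.42 axis z -1.42
76 1092 y -9.6 9.8 0.08 top z -11.25 axis z -1.25
84 1151 y -10.0 9.7 -0.18 top z -11.08 axis z -1.08
92 1191 y -9.8 9.7 -0.02 top z -10.76 axis z -0.76
100 1244 y -10.0 9.8 -0.12 top z -10.51 axis z -0.51
108 522 y -10.0 9.7 -0.15 top z -10.17 axis z -0.17
block [-10.3 -19.2 -19.8] [16.6 17.1 22.7]
```

View pics/w3.png

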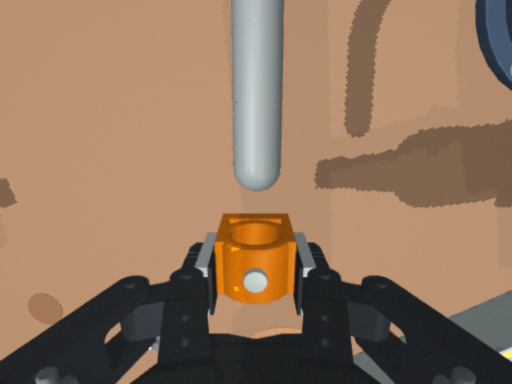

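Tip is at (257,190), the bore nearly in line with it and about 0.6 mm off in tool y. Threading it on gently.

Call:
{"api": "play_rows", "payload": {
  "rows": [
    [[6, 0.6, 0], 0],
    [[6, 0, 0], 0],
    [[5, 0, 0.1], 0],
    [[5, 0, 0.1], 0],
    [[5, 0, 0.1], 0],
    [[5, 0, 0.1], 0],
    [[5, 0, 0.1], 0],
    [[0, 0, 0], 0]
  ]
}}

```text
time_s: 8.25
tcp_pos: [0.5405, -0.1309, 0.1412]
ee_rot: [[-0.901, 0.433, -0.0], [0.433, 0.901, 0.0], [0.0, -0.0, -1.0]]
contact_force: [-0.2, 0.5, -1.6]
opening: 0.0343
finger_force: 60.8
```

Call:
{"api": "play_rows", "payload": {
  "rows": [
    [[6, 0, 0.2], 0],
    [[6, 0, 0.2], 0],
    [[6, 0, 0.2], 0],
    [[6, 0, 0.2], 0],
    [[6, 0, 0.2], 0],
    [[6, 0, 0.2], 0],
    [[6, 0, 0.2], 0],
    [[0, 0, 0], 0]
  ]
}}

```text
time_s: 9.25
tcp_pos: [0.5021, -0.1124, 0.1398]
ee_rot: [[-0.901, 0.433, -0.001], [0.433, 0.901, 0.001], [0.001, 0.0, -1.0]]
contact_force: [-1.3, 1.0, 1.0]
opening: 0.0337
finger_force: 61.1
```

```bash
cat >> fit.py <<'E'
BIAS=np.array([.5,.4,0.])
PF=np.array([436.56,-7.89,139.38,-10.77,1.76,-4.35,.3])
def where(off=np.array([2.7,0,-1.6]),p=PF,bias=BIAS,n=8,ds=4.):
    s=monitor.get_state(); W=s['ee_rot']; b=s['tcp_pos']*1000+W@off
    ss,c=curve(p,.5); c=c+bias
    i=np.argmin(np.linalg.norm(c-b,axis=1)); t=c[max(i-12,0)]-c[min(i+12,len(c)-1)]; t/=np.linalg.norm(t)
    hd=np.degrees(np.arctan2(W[1,0],W[0,0])); ht=np.degrees(np.arctan2(t[1],t[0]))
    f=W.T@(s['contact_force']-[0,0,-1.7]); e=W.T@(c[i]-b)
    print('t %.2f s=%.1f head %.2f tube %.2f | model-off in tool %s | F tool %s M %s open %.4f'%(s['time_s'],ss[i],hd,ht,e.round(2),f.round(1),(W.T@s['ft_torque']).round(2),s['opening']))
    # plan along the model keeping present offset
    for k in range(1,n+1):
        j=max(i-int(k*ds/.5),0);j0=max(i-int((k-1)*ds/.5),0)
        def H(a): u=c[max(a-12,0)]-c[min(a+12,len(c)-1)]; return np.arctan2(u[1],u[0])
        h0,h1=H(j0),H(j); d=(c[j]-off_w(off,h1))-(c[j0]-off_w(off,h0))
        R=np.array([[np.cos(h0),np.sin(h0),0],[np.sin(h0),-np.cos(h0),0],[0,0,-1]])
        print('  s->%.1f'%ss[j],(R.T@d).round(2),round(h0-h1,4))
def off_w(o,h): return np.array([[np.cos(h),np.sin(h),0],[np.sin(h),-np.cos(h),0],[0,0,-1]])@o
E
python3 -c "
from fit import *
where(n=12)"
```

```text
t 9.25 s=132.5 head 154.35 tube 154.22 | model-off in tool [-0.08 -0.49 -0.42] | F tool [ 1.6  0.3 -2.7] M [-0.03  0.3  -0.03] open 0.0337
  s->128.5 [4.   0.   0.12] 0.0
  s->124.5 [ 4.   -0.    0.12] -0.0
  s->120.5 [ 4.   -0.01  0.12] 0.0019
  s->116.5 [ 4.   -0.02  0.12] 0.0075
  s->112.5 [ 4.   -0.02  0.12] 0.0139
  s->108.5 [ 4.01 -0.02  0.12] 0.0195
  s->104.5 [ 4.03 -0.02  0.12] 0.0231
  s->100.5 [ 4.05 -0.03  0.12] 0.0277
  s->96.5 [ 4.08 -0.03  0.12] 0.033
  s->92.5 [ 4.1  -0.04  0.12] 0.0388
  s->88.5 [ 4.12 -0.04  0.11] 0.0447
  s->84.5 [ 4.14 -0.04  0.11] 0.0504
```

Call:
{"api": "play_rows", "payload": {
  "rows": [
    [[4, -0.3, -0.5], 0],
    [[4, 0, 0.1], 0],
    [[4, 0, 0.1], 0.002],
    [[4, 0, 0.1], 0.0075],
    [[4, 0, 0.1], 0.014],
    [[4, 0, 0.1], 0.0195],
    [[0, 0, 0], 0]
  ]
}}

```text
time_s: 10.12
tcp_pos: [0.481, -0.1025, 0.1398]
ee_rot: [[-0.882, 0.471, -0.0], [0.471, 0.882, 0.0], [0.0, -0.0, -1.0]]
contact_force: [0.1, -0.3, -0.9]
opening: 0.0341
finger_force: 61.0
```

```bash
python3 -c "
from fit import *
where(n=7)"
```

```text
t 10.12 s=109.0 head 151.87 tube 151.92 | model-off in tool [ 0.05 -0.23  0.24] | F tool [-0.2 -0.2 -0.8] M [ 0.   -0.01 -0.02] open 0.0341
  s->105.0 [ 4.03 -0.02  0.12] 0.0226
  s->101.0 [ 4.05 -0.03  0.12] 0.027
  s->97.0 [ 4.07 -0.03  0.12] 0.0323
  s->93.0 [ 4.1  -0.04  0.12] 0.0381
  s->89.0 [ 4.12 -0.04  0.11] 0.044
  s->85.0 [ 4.14 -0.04  0.11] 0.0497
  s->81.0 [ 4.16 -0.04  0.11] 0.055
```

Call:
{"api": "play_rows", "payload": {
  "rows": [
    [[4, -0.1, 0.1], 0.0226],
    [[4, -0.1, 0.1], 0.027],
    [[4.1, 0, 0.1], 0.032],
    [[4.1, 0, 0.1], 0.038],
    [[4.1, 0, 0.1], 0.044],
    [[0, 0, 0], 0]
  ]
}}

```text
time_s: 10.88
tcp_pos: [0.4636, -0.092, 0.1393]
ee_rot: [[-0.793, 0.609, -0.0], [0.609, 0.793, 0.0], [0.0, 0.0, -1.0]]
contact_force: [0.7, 0.6, -1.6]
opening: 0.0341
finger_force: 61.0
```

```bash
python3 -c "
from fit import *
where(n=7)"
```

```text
t 10.88 s=89.0 head 142.51 tube 142.53 | model-off in tool [ 0.04 -0.35  0.34] | F tool [-0.2  0.9 -0.1] M [-0.04  0.04 -0.01] open 0.0341
  s->85.0 [ 4.14 -0.04  0.11] 0.0497
  s->81.0 [ 4.16 -0.04  0.11] 0.055
  s->77.0 [ 4.17 -0.05  0.11] 0.0596
  s->73.0 [ 4.18 -0.05  0.1 ] 0.0634
  s->69.0 [ 4.19 -0.04  0.1 ] 0.0661
  s->65.0 [ 4.19 -0.04  0.09] 0.0677
  s->61.0 [ 4.2  -0.04  0.08] 0.0682
```

Call:
{"api": "play_rows", "payload": {
  "rows": [
    [[4.1, 0.1, 0.1], 0.05],
    [[4.1, 0, 0.1], 0.055],
    [[4.2, 0, 0.1], 0.06],
    [[4.2, 0, 0.1], 0.063],
    [[0, 0, 0], 0]
  ]
}}

```text
time_s: 11.5
tcp_pos: [0.4516, -0.081, 0.1389]
ee_rot: [[-0.636, 0.772, -0.0], [0.772, 0.636, -0.0], [-0.0, -0.0, -1.0]]
contact_force: [0.7, 0.6, -2.1]
opening: 0.0338
finger_force: 60.9
```

```bash
python3 -c "
from fit import *
where(n=7)"
```

```text
t 11.50 s=73.5 head 129.51 tube 129.95 | model-off in tool [-0.23 -0.68  0.37] | F tool [-0.   0.9  0.4] M [ 0.   -0.02 -0.01] open 0.0338
  s->69.5 [ 4.19 -0.04  0.1 ] 0.0658
  s->65.5 [ 4.19 -0.04  0.09] 0.0676
  s->61.5 [ 4.2  -0.04  0.08] 0.0682
  s->57.5 [ 4.2  -0.04  0.08] 0.0678
  s->53.5 [ 4.19 -0.04  0.07] 0.0663
  s->49.5 [ 4.19 -0.03  0.06] 0.0639
  s->45.5 [ 4.18 -0.03  0.06] 0.0608
```

Call:
{"api": "play_rows", "payload": {
  "rows": [
    [[4.2, 0.1, 0.1], 0.066],
    [[4.2, 0, 0.1], 0.067],
    [[4.2, 0, 0.1], 0.068],
    [[0, 0, 0], 0]
  ]
}}

```text
time_s: 12.0
tcp_pos: [0.4445, -0.0708, 0.1386]
ee_rot: [[-0.47, 0.883, 0.0], [0.883, 0.47, -0.0], [-0.0, -0.0, -1.0]]
contact_force: [0.3, 0.5, -1.6]
opening: 0.0341
finger_force: 60.9
```

```bash
python3 -c "
from fit import *
where(n=5)"
```

```text
t 12.00 s=61.0 head 118.04 tube 117.91 | model-off in tool [ 0.24 -1.02  0.32] | F tool [ 0.3  0.5 -0.1] M [-0.01  0.01  0.  ] open 0.0341
  s->57.0 [ 4.2  -0.04  0.08] 0.0676
  s->53.0 [ 4.19 -0.04  0.07] 0.066
  s->49.0 [ 4.19 -0.03  0.06] 0.0635
  s->45.0 [ 4.18 -0.03  0.06] 0.0603
  s->41.0 [ 4.17 -0.03  0.05] 0.0566
```

Call:
{"api": "play_rows", "payload": {
  "rows": [
    [[4.2, -0.2, 0.1], 0.068],
    [[4.2, -0.1, 0.1], 0.066],
    [[4.2, -0.1, 0.1], 0.063],
    [[0, 0, 0], 0]
  ]
}}

```text
time_s: 12.5
tcp_pos: [0.4391, -0.0596, 0.1383]
ee_rot: [[-0.289, 0.957, 0.0], [0.957, 0.289, -0.0], [-0.0, 0.0, -1.0]]
contact_force: [-0.9, 0.1, -2.0]
opening: 0.034
finger_force: 60.9
```

```bash
python3 -c "
from fit import *
where(n=5)"
```

```text
t 12.50 s=49.0 head 106.77 tube 106.61 | model-off in tool [ 0.14 -0.84  0.25] | F tool [ 0.4 -0.8  0.3] M [ 0.04 -0.03 -0.  ] open 0.0340
  s->45.0 [ 4.18 -0.03  0.06] 0.0603
  s->41.0 [ 4.17 -0.03  0.05] 0.0566
  s->37.0 [ 4.16 -0.02  0.04] 0.0524
  s->33.0 [ 4.14 -0.02  0.04] 0.0481
  s->29.0 [ 4.12 -0.02  0.03] 0.0438
```

Call:
{"api": "play_rows", "payload": {
  "rows": [
    [[4.2, -0.2, 0.1], 0.06],
    [[4.2, -0.1, 0.1], 0.057],
    [[4.2, -0.1, 0.1], 0.052],
    [[0, 0, 0], 0]
  ]
}}

```text
time_s: 13.0
tcp_pos: [0.4359, -0.0474, 0.138]
ee_rot: [[-0.124, 0.992, 0.0], [0.992, 0.124, -0.0], [-0.0, 0.0, -1.0]]
contact_force: [0.0, -0.2, -2.5]
opening: 0.0339
finger_force: 60.9
```

```bash
python3 -c "
from fit import *
where(n=5)"
```

```text
t 13.00 s=37.0 head 97.10 tube 96.91 | model-off in tool [-0.01 -0.56  0.09] | F tool [-0.2  0.   0.8] M [ 0.03 -0.03 -0.07] open 0.0339
  s->33.0 [ 4.14 -0.02  0.04] 0.0481
  s->29.0 [ 4.12 -0.02  0.03] 0.0438
  s->25.0 [ 4.1  -0.02  0.02] 0.0395
  s->21.0 [ 4.08 -0.02  0.02] 0.0355
  s->17.0 [ 4.06 -0.01  0.02] 0.032
```

Call:
{"api": "play_rows", "payload": {
  "rows": [
    [[4.1, -0.1, 0.2], 0.048],
    [[4.1, -0.1, 0.1], 0.044],
    [[4.1, 0, 0], 0.04],
    [[0, 0, 0], 0]
  ]
}}

```text
time_s: 13.5
tcp_pos: [0.4348, -0.0352, 0.1378]
ee_rot: [[0.008, 1.0, 0.0], [1.0, -0.008, -0.0], [-0.0, 0.0, -1.0]]
contact_force: [-0.3, 0.2, -1.5]
opening: 0.0338
finger_force: 60.9
```

```bash
python3 -c "
from fit import *
where(n=8)"
```

```text
t 13.50 s=25.0 head 89.52 tube 89.38 | model-off in tool [ 0.02 -0.42 -0.09] | F tool [ 0.2 -0.3 -0.2] M [-0.02  0.03  0.03] open 0.0338
  s->21.0 [ 4.08 -0.02  0.02] 0.0355
  s->17.0 [ 4.06 -0.01  0.02] 0.032
  s->13.0 [ 4.04 -0.01  0.01] 0.0289
  s->9.0 [ 4.02 -0.01  0.01] 0.0264
  s->5.0 [ 4.01 -0.01  0.01] 0.0244
  s->1.0 [4. 0. 0.] 0.0179
  s->-3.0 [4.   0.02 0.  ] 0.0097
  s->-7.0 [4. 0. 0.] 0.0022
```

Call:
{"api": "play_rows", "payload": {
  "rows": [
    [[4.1, -0.1, 0], 0.036],
    [[4.1, 0, 0], 0.032],
    [[4, 0, 0], 0.029],
    [[4, 0, 0], 0.026],
    [[0, 0, 0], 0]
  ]
}}

```text
time_s: 14.12
tcp_pos: [0.4356, -0.0189, 0.1377]
ee_rot: [[0.132, 0.991, 0.0], [0.991, -0.132, -0.0], [-0.0, 0.0, -1.0]]
contact_force: [-0.0, -0.8, -1.7]
opening: 0.0338
finger_force: 60.9
```

```bash
python3 -c "
from fit import *
where(n=8)"
```

```text
t 14.12 s=9.0 head 82.41 tube 82.34 | model-off in tool [-0.17 -0.28 -0.07] | F tool [-0.8  0.1  0. ] M [-0.02  0.    0.01] open 0.0338
  s->5.0 [ 4.01 -0.01  0.01] 0.0244
  s->1.0 [4. 0. 0.] 0.0179
  s->-3.0 [4.   0.02 0.  ] 0.0097
  s->-7.0 [4. 0. 0.] 0.0022
  s->-11.0 [ 4. -0.  0.] 0.0
  s->-15.0 [4. 0. 0.] 0.0
  s->-19.0 [ 4. -0.  0.] 0.0
  s->-23.0 [4. 0. 0.] 0.0
```

Call:
{"api": "play_rows", "payload": {
  "rows": [
    [[4, -0.1, 0], 0.024],
    [[4, 0, 0], 0.018],
    [[4, 0, 0], 0.01],
    [[4, 0, 0], 0.002],
    [[4, 0, 0], 0],
    [[0, 0, 0], 0]
  ]
}}

```text
time_s: 14.88
tcp_pos: [0.4388, 0.0011, 0.1377]
ee_rot: [[0.186, 0.983, 0.0], [0.983, -0.186, -0.0], [0.0, 0.0, -1.0]]
contact_force: [-0.1, -0.4, -1.3]
opening: 0.0342
finger_force: 60.9
```

Run:
```python
from fit import *
where(n=1)
img,P,T=cloud('wrist','w4')
tc=np.array(camera_model('wrist')['tool_from_camera']); W=T@np.linalg.inv(tc)
Q=(P-W[:3,3])@W[:3,:3]*1000
h,sa,v=cv2.split(cv2.cvtColor(img,cv2.COLOR_BGR2HSV))
m=(sa<70)&(Q[...,0]>17)&(abs(Q[...,1])<22)&(Q[...,2]<8)&(Q[...,2]>-22)
q=Q[m];print(len(q),q.min(0),q.max(0))
for x in range(18,120,4):
    k=q[abs(q[:,0]-x)<2]
    if len(k)>20: print(x,len(k),'y',k[:,1].min().round(1),k[:,1].max().round(1),((k[:,1].min()+k[:,1].max())/2).round(2),'top z',np.percentile(k[:,2],3).round(2))
o=(h>4)&(h<20)&(sa>170)&(v>60)&(abs(Q[...,0])<22);k=Q[o];print('block',k.min(0).round(1),k.max(0).round(1))
```

```text
t 14.88 s=-11.5 head 79.29 tube 79.23 | model-off in tool [ 0.04 -0.09 -0.06] | F tool [-0.4 -0.1 -0.4] M [ 0.05  0.   -0.01] open 0.0342
  s->-15.5 [4. 0. 0.] 0.0
11630 [ 17.00690253 -19.4431964  -18.80436141] [110.04788196  21.83484549   7.75888498]
18 289 y -9.1 9.8 0.37 top z -12.16
22 388 y -9.4 9.7 0.11 top z -12.17
26 300 y -9.5 9.5 0.02 top z -11.93
30 236 y -9.3 9.5 0.07 top z -11.06
34 248 y -9.2 10.0 0.39 top z -11.27
38 259 y -9.6 9.8 0.1 top z -11.24
42 272 y -9.6 9.6 0.04 top z -11.31
46 286 y -9.4 9.5 0.05 top z -11.42
50 467 y -9.3 9.5 0.06 top z -12.28
54 496 y -9.2 9.9 0.35 top z -12.38
58 504 y -9.6 9.7 0.06 top z -12.19
62 521 y -9.5 9.7 0.07 top z -12.3
66 531 y -9.5 9.6 0.01 top z -12.28
70 550 y -9.5 10.1 0.3 top z -12.26
74 549 y -9.4 9.9 0.25 top z -12.34
78 992 y -15.0 15.7 0.36 top z -17.45
82 921 y -15.2 15.7 0.23 top z -17.5
86 702 y -11.7 12.2 0.25 top z -15.0
90 791 y -12.0 12.7 0.35 top z -14.65
94 805 y -12.0 12.5 0.25 top z -14.67
98 540 y -11.9 10.2 -0.81 top z -12.5
102 636 y -9.2 10.1 0.46 top z -12.3
106 336 y -19.4 21.8 1.2 top z -12.08
block [-17.3 -18.4 -19.5] [15.9 18.3 22.9]
```

View pics/w4.png

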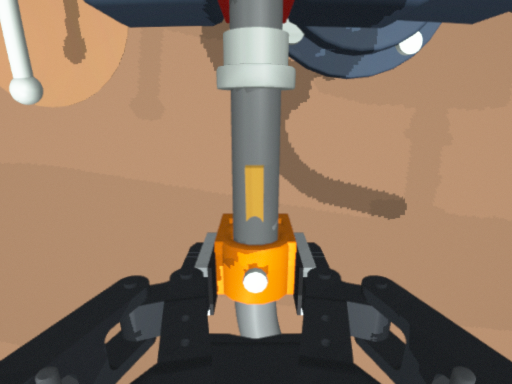

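Bore axis and leg are in line. The catch leaf spans (255,165) to (255,220), and the shoulder face at row ~88 is about 60 mm ahead of the block.

Call:
{"api": "play_rows", "payload": {
  "rows": [
    [[4, 0, 0], 0],
    [[4, 0, 0], 0],
    [[4, 0.1, 0], 0],
    [[4, 0, 0], 0],
    [[4, 0, 0], 0],
    [[0, 0, 0], 0]
  ]
}}

```text
time_s: 15.68
tcp_pos: [0.4428, 0.0205, 0.1381]
ee_rot: [[0.186, 0.983, 0.001], [0.983, -0.186, -0.0], [-0.0, 0.001, -1.0]]
contact_force: [-0.8, -2.0, 2.3]
opening: 0.0341
finger_force: 61.5
```

```bash
python3 -c "
from fit import *
where(n=1)"
```

```text
t 15.68 s=-31.5 head 79.27 tube 79.23 | model-off in tool [ 0.21 -0.43  0.35] | F tool [-2.1 -0.5 -4. ] M [ 0.1  -0.23 -0.04] open 0.0341
  s->-35.5 [4. 0. 0.] -0.0
```

Call:
{"api": "play_rows", "payload": {
  "rows": [
    [[4, -0.1, 0], 0],
    [[4, -0.1, 0], 0],
    [[4, 0, 0], 0],
    [[4, 0, 0], 0],
    [[4, 0, 0], 0],
    [[4, 0, 0], 0],
    [[0, 0, 0], 0]
  ]
}}

```text
time_s: 16.55
tcp_pos: [0.447, 0.045, 0.1377]
ee_rot: [[0.186, 0.983, 0.0], [0.983, -0.186, 0.002], [0.002, -0.0, -1.0]]
contact_force: [-1.2, 0.3, 3.7]
opening: 0.0339
finger_force: 61.4
```

```bash
python3 -c "
from fit import *
where(n=1)"
```

```text
t 16.55 s=-56.0 head 79.30 tube 79.23 | model-off in tool [-0.13  0.09 -0.04] | F tool [ 0.1 -1.2 -5.4] M [0.1  0.01 0.  ] open 0.0339
  s->-60.0 [ 4. -0.  0.] 0.0
```

Call:
{"api": "play_rows", "payload": {
  "rows": [
    [[3, -0.2, 0], 0],
    [[3, 0, 0], 0],
    [[3, 0, 0], 0],
    [[2, 0, 0], 0],
    [[2, 0, 0], 0],
    [[0, 0, 0], 0]
  ]
}}

```text
time_s: 17.3
tcp_pos: [0.4491, 0.0573, 0.1377]
ee_rot: [[0.186, 0.983, 0.0], [0.983, -0.186, 0.001], [0.001, -0.0, -1.0]]
contact_force: [-0.5, -0.8, 2.2]
opening: 0.0343
finger_force: 61.4
```

```bash
python3 -c "
from fit import *
where(n=1)"
```

```text
t 17.30 s=-68.5 head 79.27 tube 79.23 | model-off in tool [-0.11  0.3  -0.04] | F tool [-0.9 -0.4 -3.9] M [ 0.05 -0.29 -0.02] open 0.0343
  s->-72.5 [ 4. -0.  0.] 0.0
```

Call:
{"api": "play_rows", "payload": {
  "rows": [
    [[0.8, 0, 0], 0],
    [[0.7, 0, 0], 0],
    [[0.7, 0, 0], 0],
    [[0, 0, 0], 0]
  ]
}}

```text
time_s: 17.8
tcp_pos: [0.449, 0.0596, 0.1372]
ee_rot: [[0.186, 0.983, -0.001], [0.983, -0.186, 0.002], [0.001, -0.001, -1.0]]
contact_force: [-1.0, -0.7, -1.7]
opening: 0.0344
finger_force: 60.9
```

```bash
python3 -c "
from fit import *
where(n=1)"
```

```text
t 17.80 s=-71.0 head 79.27 tube 79.23 | model-off in tool [ 0.14  0.85 -0.61] | F tool [-0.8 -0.9  0. ] M [-0.    0.01  0.02] open 0.0344
  s->-75.0 [4. 0. 0.] -0.0
```

The lift force has gone, so the catch has snapped. Creeping up to the shoulder.

Call:
{"api": "play_rows", "payload": {
  "rows": [
    [[0.5, 0, 0], 0],
    [[0.4, 0, 0], 0],
    [[0, 0, 0], 0]
  ]
}}

```text
time_s: 18.18
tcp_pos: [0.4495, 0.0601, 0.1376]
ee_rot: [[0.186, 0.982, -0.0], [0.982, -0.186, 0.0], [0.0, -0.0, -1.0]]
contact_force: [-0.4, 0.4, -1.2]
opening: 0.0343
finger_force: 60.9
```

```bash
python3 -c "
from fit import *
where(n=1)"
```

```text
t 18.18 s=-71.5 head 79.26 tube 79.23 | model-off in tool [ 0.12  0.4  -0.22] | F tool [ 0.3 -0.4 -0.5] M [ 0.    0.02 -0.03] open 0.0343
  s->-75.5 [4. 0. 0.] -0.0
```

Call:
{"api": "play_rows", "payload": {
  "rows": [
    [[0.5, 0, 0], 0],
    [[0.3, 0, 0], 0],
    [[0, 0, 0], 0]
  ]
}}

```text
time_s: 18.55
tcp_pos: [0.4497, 0.0607, 0.1377]
ee_rot: [[0.186, 0.982, 0.0], [0.982, -0.186, 0.0], [0.0, 0.0, -1.0]]
contact_force: [0.2, 0.4, -1.8]
opening: 0.034
finger_force: 60.9
```

Call:
{"api": "play_rows", "payload": {
  "rows": [
    [[0.3, 0, 0], 0],
    [[0.2, 0, 0], 0],
    [[0, 0, 0], 0]
  ]
}}

```text
time_s: 18.92
tcp_pos: [0.4499, 0.0612, 0.1377]
ee_rot: [[0.187, 0.982, 0.0], [0.982, -0.187, 0.0], [0.0, 0.0, -1.0]]
contact_force: [0.6, 0.0, -1.5]
opening: 0.0341
finger_force: 60.9
```

```bash
python3 -c "
from fit import *
where(n=1)"
```

```text
t 18.93 s=-72.5 head 79.25 tube 79.23 | model-off in tool [-0.06  0.26 -0.07] | F tool [ 0.1  0.5 -0.2] M [ 0.01 -0.05 -0.03] open 0.0341
  s->-76.5 [4. 0. 0.] 0.0
```

Not touching yet; continuing in small steps.

Call:
{"api": "play_rows", "payload": {
  "rows": [
    [[0.3, 0, 0], 0],
    [[0.3, 0, 0], 0],
    [[0, 0, 0], 0]
  ]
}}

```text
time_s: 19.3
tcp_pos: [0.4498, 0.0613, 0.1377]
ee_rot: [[0.187, 0.982, -0.0], [0.982, -0.187, -0.001], [-0.001, 0.0, -1.0]]
contact_force: [-0.1, -3.2, -0.8]
opening: 0.0342
finger_force: 61.0
```

Call:
{"api": "play_rows", "payload": {
  "rows": [
    [[0.3, 0, 0], 0],
    [[0, 0, 0], 0]
  ]
}}

```text
time_s: 19.55
tcp_pos: [0.4498, 0.0613, 0.1377]
ee_rot: [[0.187, 0.982, -0.0], [0.982, -0.187, -0.002], [-0.002, 0.0, -1.0]]
contact_force: [-1.3, -4.4, -0.8]
opening: 0.034
finger_force: 61.0
```

Run:
```python
from fit import *
where(n=1)
img,P,T=cloud('wrist','w5')
tc=np.array(camera_model('wrist')['tool_from_camera']); W=T@np.linalg.inv(tc)
Q=(P-W[:3,3])@W[:3,:3]*1000
h,sa,v=cv2.split(cv2.cvtColor(img,cv2.COLOR_BGR2HSV))
o=(h>4)&(h<20)&(sa>170)&(v>60)&(abs(Q[...,0])<22)&(Q[...,2]<-5);print('block front top',np.percentile(Q[o][:,0],99))
k=(sa<70)&(abs(Q[...,1])<6)&(Q[...,2]<-15)&(Q[...,0]>10)&(Q[...,0]<40);print('ring',np.percentile(Q[k],[1,99],0))
cv2.imwrite('pics/w5c.png',cv2.resize(img[120:320,180:340],None,fx=3,fy=3))
```

```text
t 19.55 s=-72.5 head 79.23 tube 79.23 | model-off in tool [-0.17  0.31 -0.09] | F tool [-4.6 -0.4 -0.9] M [-0.09 -0.95  0.04] open 0.0340
  s->-76.5 [4. 0. 0.] 0.0
block front top 15.31428245437515
ring [[ 10.01210878  -5.89496836 -75.62357124]
 [ 23.66889585   5.87257064 -15.13037688]]
```

View pics/w5c.png

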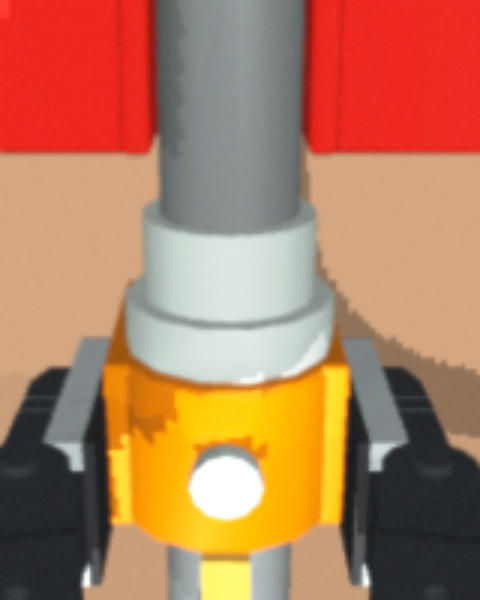

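The block stands against the shoulder ring (crop row ~375), and the brass leaf shows free behind it at (225,575). Contact is a steady 4.6 N, so I let go.

Call:
{"api": "play_rows", "payload": {
  "rows": [
    [[0, 0, 0], 0],
    [[0, 0, 0], 0],
    [[0, 0, 0], 0],
    [[0, 0, 0], 0],
    [[0, 0, 0], 0],
    [[0, 0, 0], 0]
  ],
  "hand": 65
}}

```text
time_s: 20.35
tcp_pos: [0.45, 0.0621, 0.1377]
ee_rot: [[0.186, 0.982, -0.0], [0.982, -0.186, 0.0], [0.0, -0.0, -1.0]]
contact_force: [-0.1, 0.1, 1.2]
opening: 0.065
finger_force: 0.0
```

Call:
{"api": "play_rows", "payload": {
  "rows": [
    [[0, 0, -10], 0],
    [[0, 0, -20], 0],
    [[0, 0, -40], 0],
    [[0, 0, -40], 0],
    [[-15, 0, -20], 0],
    [[-15, 0, 0], 0],
    [[0, 0, 0], 0],
    [[0, 0, 0], 0]
  ]
}}

```text
time_s: 21.35
tcp_pos: [0.4437, 0.0325, 0.2666]
ee_rot: [[0.187, 0.982, -0.002], [0.982, -0.187, 0.0], [-0.0, -0.002, -1.0]]
contact_force: [0.4, 0.1, 0.2]
opening: 0.0652
finger_force: 0.0
```

Run:
```python
from fit import *
s=monitor.get_state();print(s['time_s'],s['tcp_pos'],s['contact_force'],s['opening'])
img,P,T=cloud('wrist','w6')
cv2.imwrite('pics/w6c.png',cv2.resize(img[40:340,120:400],None,fx=2,fy=2))
```

```text
21.35 [0.44366136 0.03254387 0.26660435] [0.36737031 0.08882805 0.17221381] 0.06524627452039927
```

View pics/w6c.png

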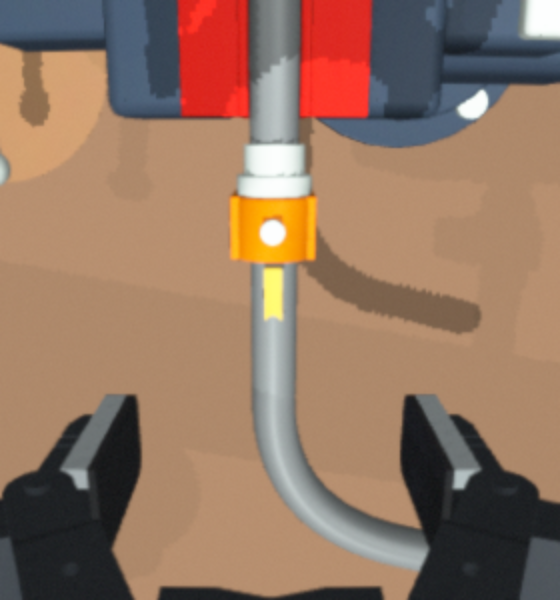

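The block stands at the ring, square and foot down, with the catch fully visible behind it at (273,290). The gripper is clear.

```bash
python3 -c "
from rig import workorder; print(workorder.hand_in())"
```

```text
the job is handed in; nothing more can be done
None
```

The new orange block is home against the shoulder, foot down, with the catch up behind it and the gripper clear; I handed the job in at about 21 s, and the wrist-force readings between moves stayed under about 6 N.

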